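# Fetch the flask from under the bath's ring lid and close the bath again

## Task

The little ring-lid bath is cold and drained, and the stoppered flask in it has to come out. Lift the lid rings off over the flask's neck, first the narrow one and then the wide one, and lay them flat and side by side in the drip tray; stand the flask upright in the cork ring, never tipping it far over. Then close the bath for the night: wide ring seated back on the bath, narrow ring seated on the wide one, and the knobbed cap from the bench on the narrow ring's collar.

Things in the scene. Friction and masses are not known exactly. Their poses are not given: they have to be found in the camera images.
- bath: Fixed round white bath, 134 mm across; grey control box at -x (to 101 mm from the axis), side grips, drain tap. Origin: on its axis at the underside, z up. Flat steel rim 90 mm above it; round well 84 mm wide, floor 12 mm above the origin. At the start the flask stands in the well with both rings over its neck, the narrow ring on the wide one, all within 1.5 mm of the axis.
- wide_ring: Larger steel lid ring, 140 g. Origin: on its axis, underside, z up. Upwards: tapered skirt 74 to 78 mm across (0 to 6 mm), flange 104 mm (6 to 9 mm), round upstand 62 mm (9 to 21 mm) to grip across from above; bore 54 mm, too small for the flask's body. Seated, the flange lies on the bath's rim, origin 84 mm above the bath's.
- narrow_ring: Smaller steel lid ring, 80 g. Origin: on its axis, underside, z up. Upwards: tapered skirt 45 to 48 mm across (0 to 6 mm), flange 73 mm (6 to 9 mm), round collar 40 mm (9 to 22 mm) to grip across from above; bore 33 mm. Seated, its skirt is in the wide ring's bore and its flange on the upstand's top (overhanging it), origin 15 mm above the wide ring's.
- flask: Amber conical flask with dark stopper, 130 g, 122 mm high. Origin: on its axis, underside, z up. Base 64 mm across, cone up to 64 mm height, straight neck 22 mm across from 64 to 107 mm (grip here), lip 25 mm, stopper 20 mm across on top. In the bath its top stands 44 mm above the rim.
- collar_cap: Steel cap with a black knob, 50 g, on the bench; 52 mm across, 32 mm high. Origin: on its axis, underside, z up. Its skirt, 8 mm deep and 46 mm wide inside, goes over the narrow ring's collar; its top is 12 mm above the origin, the knob 19 mm across from 18 to 29 mm. Seated, its origin is 14 mm above the narrow ring's.
- cork_ring: Fixed round cork flask ring, 94 mm across, 14 mm high. Origin: on its axis, underside, z up. Its recess, 80 mm across with the floor 6 mm above the origin, takes the flask's base.
- drip_tray: Fixed shallow steel tray, 226 mm along its x by 138 mm along its y (plus a 9 mm lip), 14 mm high, walls 3 mm. Origin: centre of its underside, z up. Inner floor 220 x 132 mm, 3 mm above the origin. Both rings, standing on their skirts, fit side by side along its length, for instance the wide one at x = -50 mm and the narrow one at x = +66 mm.
Mind the look-alikes: they are no part of the job. Leave any turquoise look-alike of the collar_cap alone.

How it is judged:
By the outcome, as a careful person would: the job done as asked, in the order asked, and still so for the second after the job is handed in, with the robot touching nothing.
It also fails if it takes over 144 s, if anything falls off the work surface, if the arm or the gripper's body presses on something with over 40 N, if the wrist force passes 120 N, or if a joint passes its speed limit or range.

## Robot

A 6-joint arm with a two-finger parallel gripper is mounted at the origin on a cart in front of the work surface, level with it; the furniture and walls round the work are solid. World frame = base frame: x ahead of the robot, y to its left, z up, the work surface at z = 0. Lengths are in m, angles in degrees, forces in N, time in s.
With the tool pointing down it reaches from about 0.375 to 0.75 m from the base axis. Payload 9 kg.
Tool frame: the origin (TCP) lies where the fingers leave the gripper's body, on its centre line; the fingertips stand 73 mm ahead of it and the grasp point (between the pads) lies 54 mm ahead of it (robot.tip_reach is the distance from the TCP to the fingertips, in m); z points along the fingers, y is the direction in which the jaws open and shut (so a half turn about z gives the same grasp; the last joint's range is limited). The gripper opens to 85 mm and grips with 20 to 120 N. Pads are 22 mm wide; open, the fingers measure 114 mm over their backs; the gripper's body (76 mm by 85 mm) begins 54 mm behind the grasp point. The pads swing forward as they close: fully open they stand 13 mm farther back than shut.
Start: joints at [-78.65, 5.964, 5.575, 89.605, 0, 77.527], TCP at [0.242, -0.549, 0.304] pointing down, gripper open.
Joint ranges: [-171.21, 171.21], [-48.23, 106.86], [-62.78, 66.21], [-105.2, 120.99], [-86.42, 89.51], [-180, 180]. Speed limits (degrees/s): [127.2, 127.2, 147.25, 180, 180, 180].

## Interface

Orientations are given as [roll, pitch, yaw] about the fixed x, y, z axes, in that order (R = Rz(yaw) Ry(pitch) Rx(roll)).
In Python, from plant import robot gives the robot as it stands. Calls block until the motion is done:
- robot.move_pose(position, orientation): joint-space move of the TCP to a pose.
- robot.line_to(position, vel=0.15, rotation=None, guard=None): straight line of the TCP; rotation=None keeps the orientation; vel is the mean speed in m/s. With guard (N) it stops when the force on the tool has changed by that much, and returns True; else False.
- robot.goto_joints(angles): joint-space move.
- robot.set_gripper(opening): finger opening in m; the grip force is fixed at half the most; returns when the fingers have stopped.
- robot.pause(seconds).
- robot.ik(position, orientation): joint angles nearest the present ones, or None.
- robot.observe(): the state.
- robot.grab_frame(name): name is "scene" or "side" or "wrist"; returns the picture (384x512x3 uint8, blue, green, red); there is no depth.
- robot.get_calibration(name): a dict with "vertical_fov" (degrees; the focal length in pixels is half the picture's height over the tangent of half this angle, whatever the lens; pixels are square), "cx", "cy" (the principal point, pixels), "k1" (the pictures are not rectified: a ray, as slopes to the right and down, at radius r is drawn at 1 + k1 r^2 times it, then the intrinsics apply), "rvec" (rotation vector, rad) and "tvec" (3), from world to camera coordinates, as OpenCV has them. Camera axes: x right, y down, z forward; pixel columns grow to the right and rows downward; lengths in m; the calibration is good to about 2 mm. A picture is of the moment at which its call begins: read the wrist's pose just before it. get_calibration takes no time and is no camera call; for the wrist camera it gives the pose at the moment of the call.
A pose or a line that the arm cannot do raises robot.IKError and nothing moves.
- robot.job_done(): hands the job in, once; it reports no verdict.
The state is a dict: "time": time; "q": joint angles; "qvel": joint speeds; "joint_torque": joint torques, N m; "tool_pos": TCP position; "tcp_rot": TCP orientation; "ft_force": force on the tool from outside, world axes, zero at the start; "torque": the same for the moment, N m; "gripper_width": finger opening in m.
Only numpy, scipy, OpenCV 4.12 (cv2) and the standard library are available. Lean on these libraries where they do the work, as an engineer would, in place of code of your own. Each camera call takes 0.05 s, during which the arm holds its last target.

## Working session

There is one attempt and no reset: what is moved stays moved. The work goes in short steps, each a Python script; the robot and the scene stay as the last script left them, time stands still between calls to the robot, and variables do not carry over. Pictures are saved under pics/ and viewed, and the job is handed in when it is done.

```bash
ls; mkdir -p pics
python3 - <<'E'
from plant import robot
import cv2
for n in ["scene","side","wrist"]:
    im=robot.grab_frame(n); cv2.imwrite(f"pics/{n}0.png",im)
    c=robot.get_calibration(n); print(n,c)
o=robot.observe(); print(o["time"],o["tool_pos"],o["tcp_rot"],o["gripper_width"],o["ft_force"])
E
```

```text
pics
scene {'vertical_fov': 53.240053460869014, 'cx': 248.38457185199815, 'cy': 192.32422686758915, 'k1': 0.038618531847048346, 'rvec': array([ 2.26639909, -0.89857338,  0.34203023]), 'tvec': array([-0.382564  ,  0.29504257,  0.92112848])}
side {'vertical_fov': 46.44181085180091, 'cx': 253.1295681792572, 'cy': 194.3633723885241, 'k1': -0.09243114111548104, 'rvec': array([ 2.29307978, -0.30512281,  0.1199829 ]), 'tvec': array([-0.48316745,  0.13233955,  1.32531102])}
wrist {'vertical_fov': 69.38430663163874, 'cx': 252.08118203552706, 'cy': 193.57695416450963, 'k1': 0.01768716688018075, 'rvec': array([-2.41461602,  1.57296082,  0.23927788]), 'tvec': array([-0.59935376, -0.03894902,  0.37962472])}
0.15 [ 0.24232252 -0.54869966  0.30333599] [-1.79946530e+02 -1.29309624e-02  2.38227324e+01] 0.08524360815689026 [ 0.36669251 -0.81985745  0.66806138]
```

View pics/scene0.png

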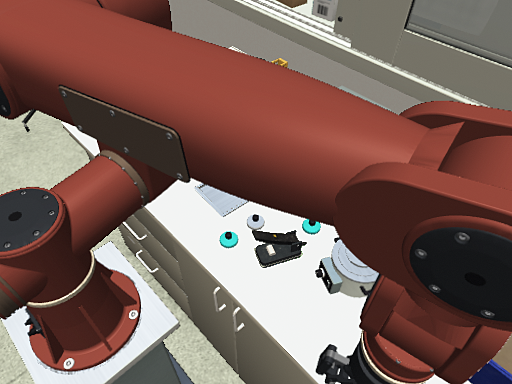

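View pics/side0.png

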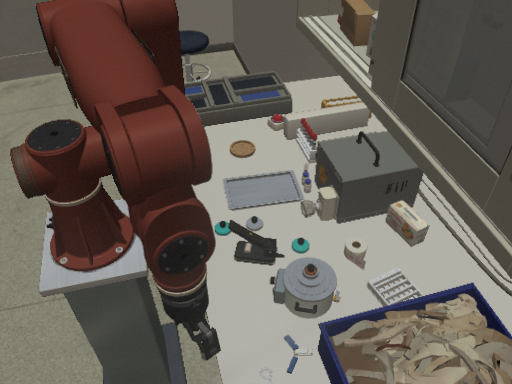

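View pics/wrist0.png

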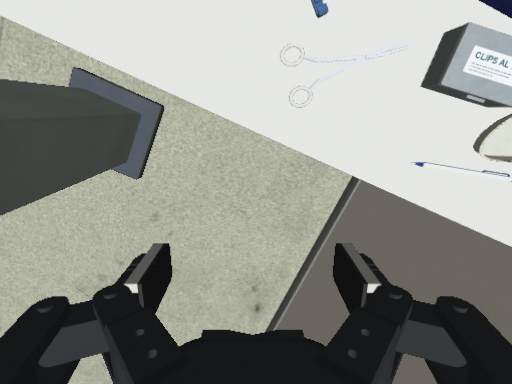

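The side view shows the cork ring at (242,148), tray (262,189), turquoise caps (222,227) and (300,244), a steel cap (255,222), and the bath (309,285). Now I'll write the helpers and get rough positions.

```bash
cat > h.py <<'E'
import numpy as np, cv2
from plant import robot
def K(c):
    f=192/np.tan(np.radians(c["vertical_fov"]/2)); return f
def ray(c,u,v):
    f=K(c); d=np.array([(u-c["cx"])/f,(v-c["cy"])/f]); rd=np.linalg.norm(d); r=rd
    for _ in range(30): r=rd/(1+c["k1"]*r*r)
    s=d*(r/rd if rd>0 else 1)
    R=cv2.Rodrigues(np.array(c["rvec"]))[0]
    o=-R.T@np.array(c["tvec"]); return o,R.T@np.array([s[0],s[1],1.])
def onz(c,u,v,z):
    o,d=ray(c,u,v); return (o+d*(z-o[2])/d[2])
def proj(c,P):
    R=cv2.Rodrigues(np.array(c["rvec"]))[0]; p=R@np.array(P,float)+c["tvec"]; s=p[:2]/p[2]
    s=s*(1+c["k1"]*(s@s)); f=K(c); return np.array([c["cx"]+f*s[0],c["cy"]+f*s[1]])
def cross(c1,p1,c2,p2):
    o1,d1=ray(c1,*p1);o2,d2=ray(c2,*p2)
    A=np.stack([d1,-d2],1); t=np.linalg.lstsq(A,o2-o1,rcond=None)[0]
    a=o1+t[0]*d1;b=o2+t[1]*d2; return (a+b)/2,np.linalg.norm(a-b)
E
python3 - <<'E'
from h import *
c=robot.get_calibration("side")
for n,u,v,z in [("cork",242,148,.014),("tray",262,189,.014),("steelcap",255,218,.03),("teal1",222,223,.03),("teal2",300,240,.03),("bath flask top",311,264,.134),("bathrim",310,281,.093)]:
    print(n,onz(c,u,v,z).round(3))
for n,u,v in [("traycorners",224,184),("",291,174),("",302,199),("",231,206)]: print(n,onz(c,u,v,.014).round(3))
im=cv2.imread("pics/side0.png")
cv2.imwrite("pics/sidecrop.png",cv2.resize(im[120:320,190:370],None,fx=3,fy=3,interpolation=cv2.INTER_CUBIC))
E
```

```text
cork [0.537 0.298 0.014]
tray [0.547 0.063 0.014]
steelcap [ 0.486 -0.075  0.03 ]
teal1 [ 0.386 -0.069  0.03 ]
teal2 [ 0.587 -0.194  0.03 ]
bath flask top [ 0.55  -0.361  0.134]
bathrim [ 0.544 -0.38   0.093]
traycorners [0.432 0.12  0.014]
 [0.662 0.11  0.014]
 [ 0.656 -0.018  0.014]
 [0.431 0.012 0.014]
```

View pics/sidecrop.png

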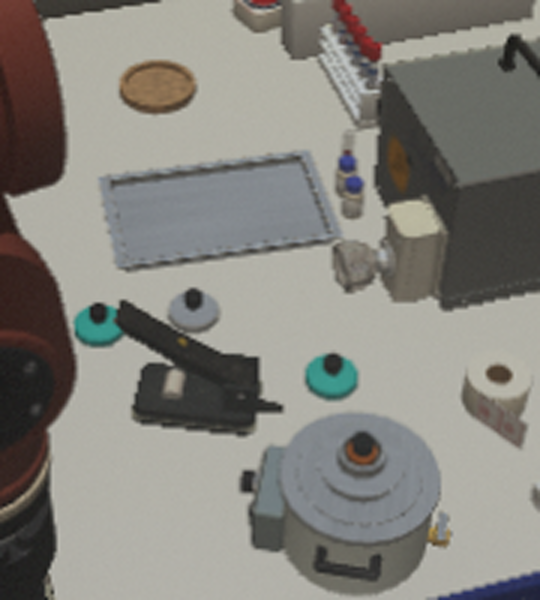

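Only (255,222) is a steel cap with a black knob. (222,227) and (300,244) are turquoise, so they stay untouched. Next I'll look from above with the wrist camera.

Run:
```python
from h import *
from scipy.spatial.transform import Rotation as Ro
o=robot.observe(); c=robot.get_calibration("wrist")
R=cv2.Rodrigues(np.array(c["rvec"]))[0]; C=-R.T@c["tvec"]
T=Ro.from_euler("xyz",o["tcp_rot"],degrees=True).as_matrix()
print("cam in tool",T.T@(C-o["tool_pos"]),"\n cam axes in tool\n",T.T@R.T, robot.tip_reach)
for p,y in [((.547,-.37,.30),180),((.547,.06,.30),176),((.537,.298,.3),180),((.486,-.075,.2),180),((.63,-.1,.35),180)]:
    print(p,robot.ik(p,[180,0,y]))
t=o["time"]
robot.move_pose([.60,-.37,.33],[180,0,180]); print(robot.observe()["time"]-t)
cal=robot.get_calibration("wrist"); im=robot.grab_frame("wrist"); cv2.imwrite("pics/wbath.png",im)
print(robot.observe()["tool_pos"],robot.observe()["q"], cal)
s=robot.grab_frame("scene"); cv2.imwrite("pics/scene1.png",s)
```

```text
cam in tool [ 7.48026928e-02  2.67244460e-05 -6.99488118e-02] 
 cam axes in tool
 [[ 1.83152659e-05 -9.55387804e-01 -2.95354269e-01]
 [ 9.99999831e-01  1.89037705e-04 -5.49472521e-04]
 [ 5.80792438e-04 -2.95354209e-01  9.55387646e-01]] 0.0726
(0.547, -0.37, 0.3) [-45.39277825  16.80657727  17.31663439  90.51005712   0.
 -45.39277825]
(0.547, 0.06, 0.3) [-7.36234335 -2.78401339 -3.73075684 89.05325655  0.         -3.36234335]
(0.537, 0.298, 0.3) [16.84497039  8.42010236  7.8097862  89.38968384  0.         16.84497039]
(0.486, -0.075, 0.2) [-24.05336752 -12.88908878 -23.38131537  79.50777341   0.
 -24.05336752]
(0.63, -0.1, 0.35) [-20.7417591   13.8266274   19.08577466  95.25914725   0.
 -20.7417591 ]
1.8167
[ 0.59951112 -0.37058609  0.32999969] [-4.23152615e+01  2.63767343e+01  3.21973434e+01  9.58252370e+01
 -8.43758907e-03 -4.22159003e+01] {'vertical_fov': 69.38430663163874, 'cx': 252.08118203552706, 'cy': 193.57695416450963, 'k1': 0.01768716688018075, 'rvec': array([-2.06163918, -2.0580203 , -0.31238497]), 'tvec': array([ 0.36956273, -0.61898052,  0.2270988 ])}
```

View pics/wbath.png

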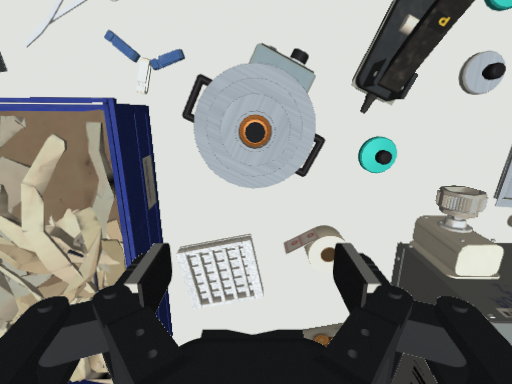

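View pics/scene1.png

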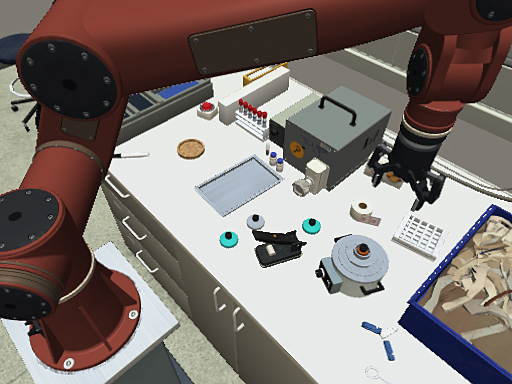

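The wrist view shows the stopper at (255,132), the bath rim as a circle around (255,125), and the steel cap at the upper right (483,72). Next I'll take the tray, cap and cork views.

Run:
```python
from h import *
import pickle
def shot(p,yaw,n):
    robot.move_pose(p,[180,0,yaw]); robot.pause(0.2)
    cal=robot.get_calibration("wrist"); im=robot.grab_frame("wrist"); cv2.imwrite(f"pics/{n}.png",im); pickle.dump(cal,open(f"pics/{n}.pkl","wb"))
shot([.55,-.39,.36],180,"wb2")
shot([.60,-.03,.36],180,"wtray")
shot([.57,.25,.36],180,"wcork")
o=robot.observe();print(o["time"])
```

```text
5.625
```

View pics/wb2.png

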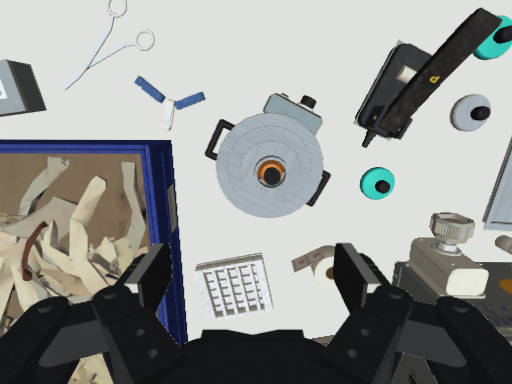

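View pics/wtray.png

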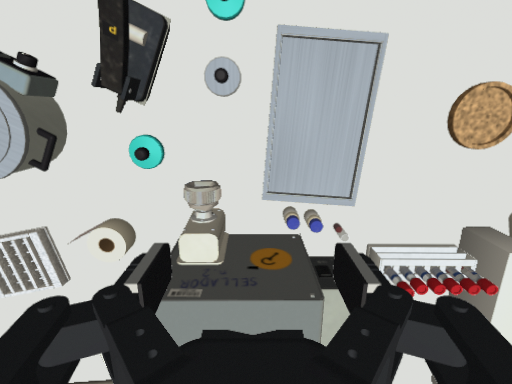

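View pics/wcork.png

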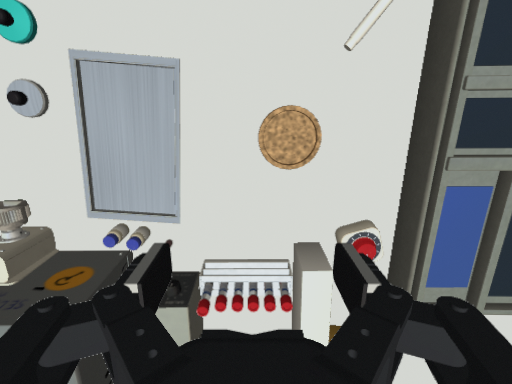

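The three views show the bath (270,165), the tray (corners about (277,25),(387,33),(355,206),(262,199)), the steel cap (222,76) and the cork (290,137). Now I'll run the fits.

```bash
cat > fit.py <<'E'
from h import *
import pickle
def load(n): return cv2.imread(f"pics/{n}.png"),pickle.load(open(f"pics/{n}.pkl","rb"))
def blob(m,u,v):
    n,l,s,c=cv2.connectedComponentsWithStats(m.astype(np.uint8))
    d=[np.hypot(*(c[i]-[u,v])) if s[i,4]>30 else 1e9 for i in range(1,n)]
    i=1+int(np.argmin(d)); return (l==i).astype(np.uint8),s[i],c[i]
def circ(cal,cnt,z):
    P=np.array([onz(cal,*p,z)[:2] for p in cnt.reshape(-1,2)])
    for _ in range(4):
        A=np.c_[2*P,np.ones(len(P))]; s=np.linalg.lstsq(A,(P**2).sum(1),rcond=None)[0]
        r=np.sqrt(s[2]+s[:2]@s[:2]); e=abs(np.linalg.norm(P-s[:2],axis=1)-r)
        P=P[e<max(2*np.median(e),.0008)]
    return s[:2],r,len(P)
def big(m): 
    return max(cv2.findContours(m,cv2.RETR_EXTERNAL,cv2.CHAIN_APPROX_NONE)[0],key=cv2.contourArea)
E
python3 - <<'E'
from fit import *
# cork
im,cal=load("wcork"); hsv=cv2.cvtColor(im,cv2.COLOR_BGR2HSV)
m,s,c=blob((hsv[...,1]>80)&(hsv[...,0]<25),290,137); print("cork",s,circ(cal,cv2.convexHull(big(m)),.014))
im,cal=load("wtray"); hsv=cv2.cvtColor(im,cv2.COLOR_BGR2HSV)
m=((im.max(2)<205)).astype(np.uint8)
b,s,c=blob(m,320,115); cn=big(b); ap=cv2.minAreaRect(cn); hull=cv2.convexHull(cn); q=cv2.approxPolyDP(hull,8,True).reshape(-1,2); print("tray",s,q)
Q=np.array([onz(cal,*p,.014) for p in q]);print(Q.round(4),Q.mean(0))
b,s,c=blob(m,222,76); k=cv2.convexHull(big(b)); print("cap",s,[ (z,circ(cal,k,z)) for z in (.008,.012)])
kn,s2,c2=blob(im.max(2)<70,221,75); print("knob",s2,c2,onz(cal,*c2,.029))
print(robot.get_calibration("wrist")["cx"])
for n,uv in (("wb2",(270,173)),):
    im,cal=load(n); hsv=cv2.cvtColor(im,cv2.COLOR_BGR2HSV)
    m=(hsv[...,0]<20)&(hsv[...,1]>120)
    b,s,c=blob(m,*uv); print("lip",s,circ(cal,cv2.convexHull(big(b)),.122))
    kn,s2,c2=blob(im.max(2)<60,270,175); print("stopper",s2,c2,[circ(cal,big(kn),z) for z in (.134,)])
    # rim edges: radial search for white-bg boundary
    g=cv2.cvtColor(im,cv2.COLOR_BGR2GRAY)
    mm=((g<212)).astype(np.uint8); cv2.imwrite("pics/mm.png",cv2.resize(np.hstack([mm[90:240,190:350]*255,g[90:240,190:350]]),None,fx=2.4,fy=2.4))
E
```

```text
cork [ 259  105   62   64 3107] (array([0.53728196, 0.30373844]), np.float64(0.0458827384790977), 34)
tray [  262    24   127   183 18096] [[278  24]
 [388  33]
 [354 206]
 [262 199]]
[[ 0.4198  0.0032  0.014 ]
 [ 0.4311  0.1486  0.014 ]
 [ 0.6737  0.1307  0.014 ]
 [ 0.6617 -0.0155  0.014 ]] [0.54659414 0.06671424 0.014     ]
cap [ 204   56   38   41 1217] [(0.008, (array([ 0.48262065, -0.07282184]), np.float64(0.026391700532123207), 27)), (0.012, (array([ 0.48301181, -0.072428  ]), np.float64(0.02614143281594189), 27))]
knob [215  68  13  15 154] [220.88961039  75.0974026 ] [ 0.48281273 -0.07248368  0.029     ]
252.08118203552706
lip [257 160  27  23 253] (array([ 0.5430151 , -0.36898022]), np.float64(0.013901789980666284), 15)
stopper [264 168  16  17 216] [271.65277778 175.89351852] [(array([ 0.54529991, -0.36815652]), np.float64(0.00869306321837375), 43)]
```

View pics/mm.png

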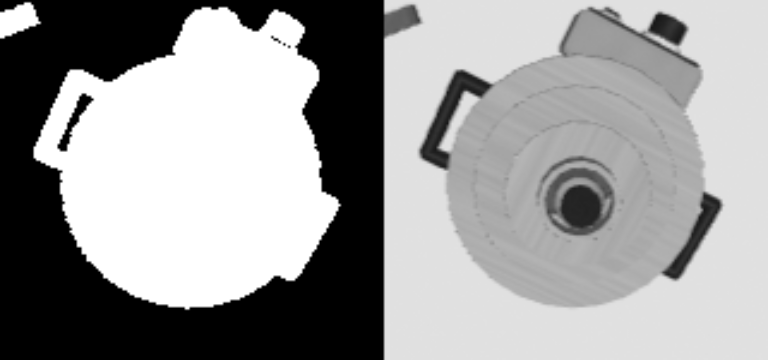

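Run:
```python
from fit import *
im,cal=load("wb2"); g=cv2.cvtColor(im,cv2.COLOR_BGR2GRAY)
m=(g<212).astype(np.uint8); b,s,c=blob(m,270,165); cn=big(b).reshape(-1,2)
sel=[p for p in cn if (p[1]>150 and p[0]<316 and not(p[0]>300 and p[1]>165 )) ]
sel=[p for p in sel if p[0]<300 ]
print(len(sel),circ(cal,np.array(sel),.090))
im,cal=load("wtray"); cr=im[10:220,245:400]
cv2.imwrite("pics/traycrop.png",cv2.resize(cr,None,fx=2.8,fy=2.8,interpolation=cv2.INTER_CUBIC))
im=im[55:100,195:250]; cv2.imwrite("pics/capcrop.png",cv2.resize(im,None,fx=8,fy=8,interpolation=cv2.INTER_CUBIC))
```

```text
130 (array([ 0.54303235, -0.3675934 ]), np.float64(0.06854497234504921), 76)
```

View pics/traycrop.png

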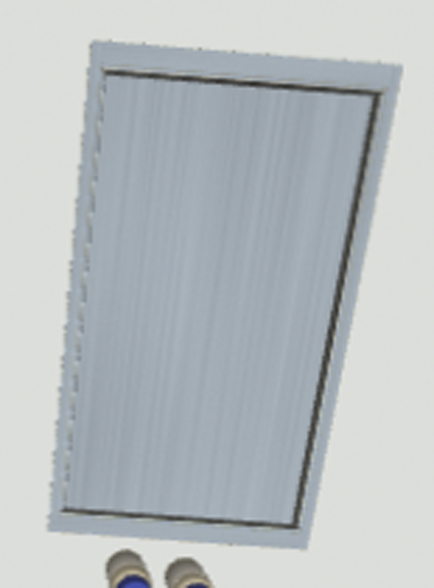

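View pics/capcrop.png

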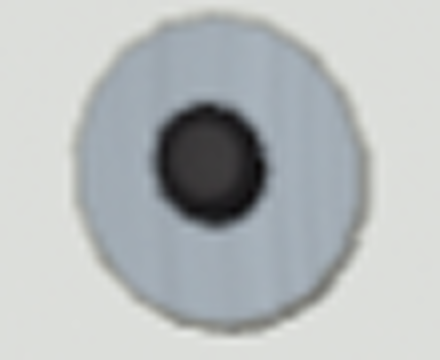

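The crop confirms that (222,76) is steel with a black knob, so it is the collar_cap. Next step: lift off the narrow ring.

```bash
cat > act.py <<'E'
from h import *
B=np.array([.544,-.368]); TC=np.array([.5466,.0667]); TY=-4.3
D=[180,0,180]; DT=[180,0,180+TY]
def tray(x,y=0):
    a=np.radians(TY); return TC+np.array([np.cos(a)*x-np.sin(a)*y,np.sin(a)*x+np.cos(a)*y])
def st(s=""):
    o=robot.observe(); print(s,"t",round(o["time"],2),"pos",o["tool_pos"].round(4),"w",round(o["gripper_width"],4),"F",o["ft_force"].round(1)); return o
def Z(xy,z): return [xy[0],xy[1],z]
def shot(n,cam="wrist"):
    import pickle
    cal=robot.get_calibration(cam); im=robot.grab_frame(cam); cv2.imwrite(f"pics/{n}.png",im); pickle.dump(cal,open(f"pics/{n}.pkl","wb"))
E
python3 - <<'E'
from act import *
robot.set_gripper(.054)
robot.move_pose(Z(B,.27),D); robot.pause(.1); shot("b3"); shot("b3s","side")
robot.line_to(Z(B,.195),vel=.08); robot.pause(.2); st("pre")
print(robot.line_to(Z(B,.172),vel=.02,guard=4)); st("touch")
E
```

```text
pre t 9.76 pos [ 0.5442 -0.3682  0.1956] w 0.0536 F [0.1 0.7 0.9]
True
touch t 10.61 pos [ 0.5439 -0.3679  0.1769] w 0.0541 F [-0.8  1.2  5.3]
```

View pics/b3.png

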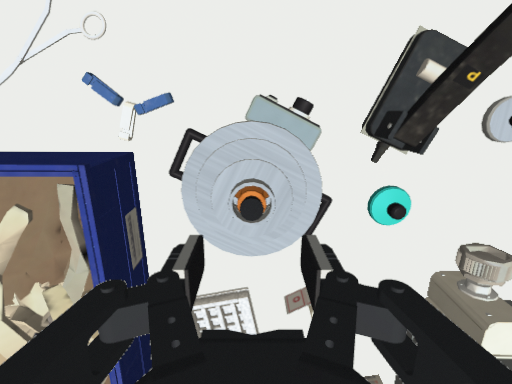

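Touch height matches the flange (reach about 69 mm at this opening). Grip and lift.

Run:
```python
from act import *
robot.line_to(Z(B,.1800),vel=.03)
robot.set_gripper(.03); o=st("grip")
robot.pause(.2); st("grip2")
robot.line_to(Z(B,.25),vel=.06); st("up"); 
robot.line_to(Z(B,.33),vel=.15); robot.pause(.1);o=st("up2"); shot("n1"); shot("n1s","side")
```

```text
grip t 11.18 pos [ 0.5441 -0.3681  0.1803] w 0.0375 F [ 0.3 -0.1  4.4]
grip2 t 11.38 pos [ 0.5441 -0.3681  0.1803] w 0.0374 F [-1.3 -0.3  5.1]
up t 12.7 pos [ 0.5438 -0.3679  0.2494] w 0.0373 F [-0.4  0.3 -1.1]
up2 t 13.48 pos [ 0.5437 -0.3677  0.3283] w 0.0373 F [ 0.9  1.1 -1.1]
```

View pics/n1.png

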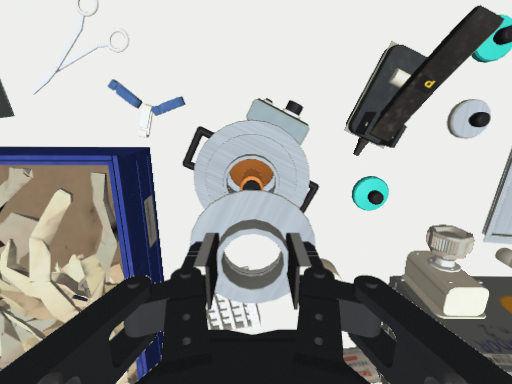

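View pics/n1s.png

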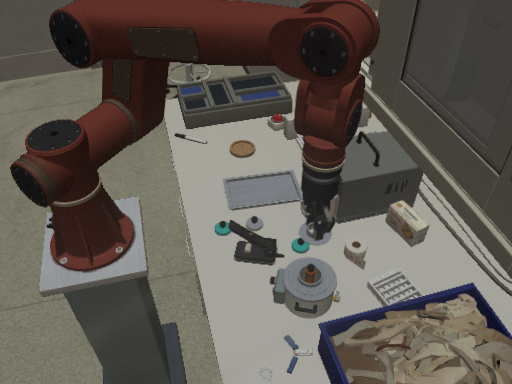

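Narrow ring is held level and the flask stayed put. I'll lay it at the robot-side end of the tray, which keeps the gripper away from the box.

Run:
```python
from act import *
c=robot.get_calibration("side")
print("box foot",onz(c,337,222,0),onz(c,415,192,0)); 
N=tray(-.065)
print(N,robot.ik(Z(N,.084),DT))
robot.move_pose(Z(N,.30),DT)
robot.line_to(Z(N,.105),vel=.15); robot.pause(.2); st("pre")
print(robot.line_to(Z(N,.080),vel=.02,guard=4)); st("touch"); shot("n2")
robot.set_gripper(.054); st("open")
robot.line_to(Z(N,.20),vel=.1); shot("n3"); st()
```

```text
box foot [ 0.73121363 -0.1301745   0.        ] [ 1.0351122  -0.07237504  0.        ]
[0.48178297 0.07157362] [ -6.98112165  -9.24570039 -32.50961349  66.73608689   0.
  -2.68112165]
pre t 16.87 pos [0.4822 0.0715 0.1056] w 0.0373 F [ 0.2  0.2 -0.5]
True
touch t 17.82 pos [0.4817 0.0716 0.0841] w 0.0373 F [-0.5 -0.5  5. ]
open t 18.18 pos [0.4809 0.0717 0.0832] w 0.0537 F [-0.4  0.5  0.1]
 t 19.55 pos [0.4814 0.0716 0.1992] w 0.0537 F [0.3 0.1 0.7]
```

View pics/n3.png

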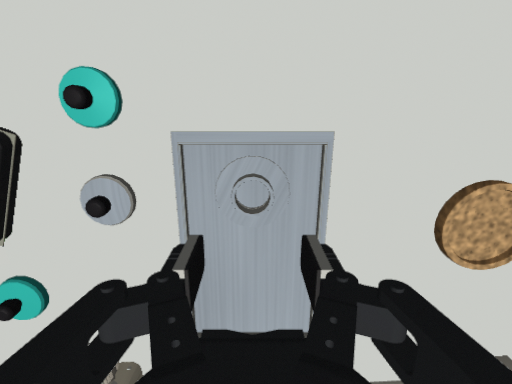

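Narrow ring lies flat at (252,190), touch height as predicted. Now the wide ring.

Run:
```python
from act import *
robot.set_gripper(.076)
robot.line_to(Z([.4818,.0716],.30),vel=.2)
robot.move_pose(Z(B,.29),D); robot.pause(.1); shot("w0")
robot.line_to(Z(B,.178),vel=.1); robot.pause(.2); st("pre")
print(robot.line_to(Z(B,.148),vel=.02,guard=4)); st("touch")
```

```text
pre t 23.8 pos [ 0.5442 -0.3682  0.1786] w 0.0758 F [-0.1  0.2  0.1]
True
touch t 24.83 pos [ 0.544  -0.368   0.1561] w 0.0758 F [-0.1  1.3  4.8]
```

View pics/w0.png

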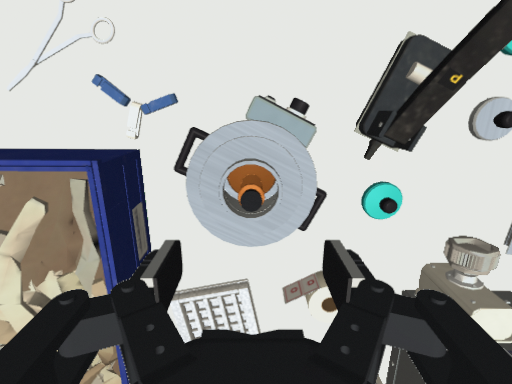

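Run:
```python
from act import *
robot.line_to(Z(B,.1620),vel=.03)
robot.set_gripper(.05); robot.pause(.2); st("grip")
robot.line_to(Z(B,.25),vel=.06); st("up"); 
robot.line_to(Z(B,.33),vel=.15); robot.pause(.1);st("up2"); shot("w1")
```

```text
grip t 25.71 pos [ 0.5442 -0.3681  0.1627] w 0.0587 F [-0.4  0.3  5.9]
up t 27.32 pos [ 0.5439 -0.3679  0.2495] w 0.0593 F [-0.2 -0.6 -1.4]
up2 t 28.11 pos [ 0.5437 -0.3677  0.3283] w 0.0591 F [ 0.  -0.3 -0.1]
```

View pics/w1.png

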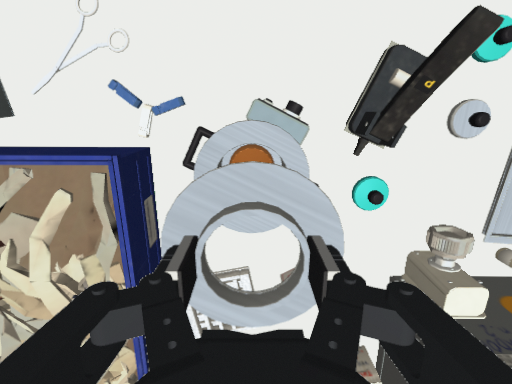

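Run:
```python
from act import *
W=tray(.052); print(W)
robot.move_pose(Z(W,.30),DT)
robot.line_to(Z(W,.105),vel=.15); robot.pause(.2); st("pre")
print(robot.line_to(Z(W,.076),vel=.02,guard=4)); st("touch")
robot.set_gripper(.076); st("open")
robot.line_to(Z(W,.30),vel=.15); shot("w3"); shot("w3s","side"); st()
```

```text
[0.59845363 0.06280111]
pre t 31.41 pos [0.5989 0.0628 0.1057] w 0.0591 F [-0.2 -1.  -1. ]
True
touch t 32.48 pos [0.5984 0.0628 0.0816] w 0.0592 F [-0.3 -0.   4.9]
open t 32.8 pos [0.5976 0.0629 0.0804] w 0.0762 F [ 0.7 -0.1 -0.4]
 t 34.52 pos [0.5982 0.0628 0.2991] w 0.0757 F [-1.1 -0.8  0.8]
```

View pics/w3.png

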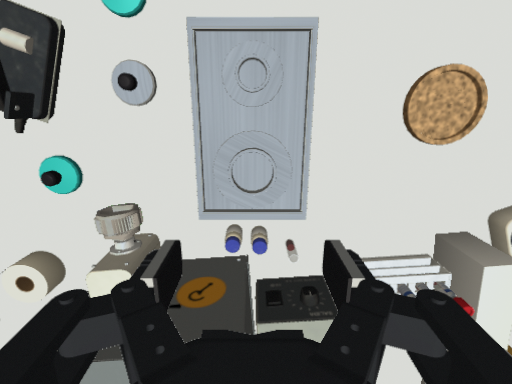

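View pics/w3s.png

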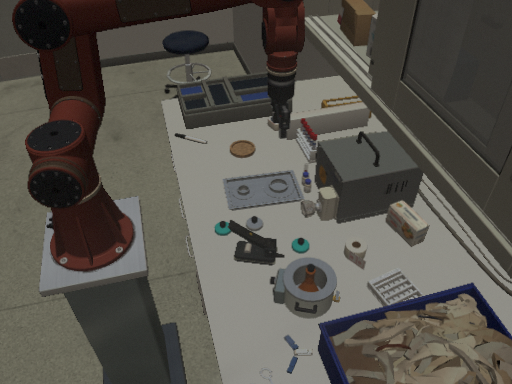

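Both rings lie flat, (252,73) and (253,168), clear of each other and the walls. Now the flask: check its position first.

Run:
```python
from act import *
robot.set_gripper(.040)
robot.move_pose(Z(B,.30),D); robot.pause(.15); shot("f0"); st()
from fit import *
im,cal=load("f0"); g=cv2.cvtColor(im,cv2.COLOR_BGR2GRAY); u=proj(cal,Z(B,.134)); print(u)
kn,s2,c2=blob(im.max(2)<60,*u); print("stopper",s2,c2,circ(cal,big(kn),.134))
cv2.imwrite("pics/f0c.png",cv2.resize(im[110:260,170:330],None,fx=3.5,fy=3.5,interpolation=cv2.INTER_CUBIC))
```

```text
t 36.76 pos [ 0.5445 -0.3671  0.3001] w 0.0401 F [0.2 0.4 0.7]
[251.10052853 196.11511462]
stopper [241 187  20  21 330] [250.97272727 197.00909091] (array([ 0.54496873, -0.36814396]), np.float64(0.009172761626235395), 44)
```

View pics/f0c.png

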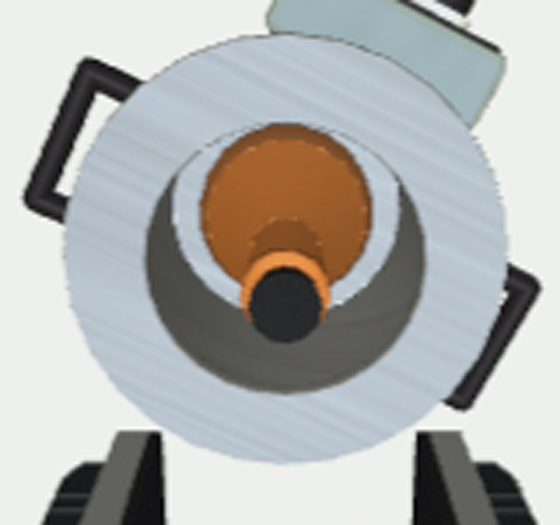

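Run:
```python
from act import *
F=[.5445,-.3681]
robot.line_to(Z(F,.20),vel=.12); robot.pause(.15);st("pre")
print(robot.line_to(Z(F,.153),vel=.04,guard=5)); st("down")
robot.set_gripper(.012); robot.pause(.2); st("grip")
robot.line_to(Z(F,.20),vel=.05); st()
robot.line_to(Z(F,.31),vel=.12); robot.pause(.1);st("up"); shot("f1"); shot("f1s","side")
```

```text
pre t 37.89 pos [ 0.5448 -0.3684  0.2011] w 0.0402 F [ 0.3  0.2 -0.8]
False
down t 39.22 pos [ 0.5446 -0.3682  0.1534] w 0.0399 F [-0.5 -0.2  0.7]
grip t 39.72 pos [ 0.5447 -0.3682  0.1535] w 0.0208 F [0.6 1.  3.9]
 t 40.81 pos [ 0.5444 -0.368   0.1995] w 0.0207 F [-0.3 -0.4 -1.2]
up t 41.98 pos [ 0.5443 -0.3678  0.3089] w 0.0205 F [ 0.6 -0.5 -1.6]
```

View pics/f1.png

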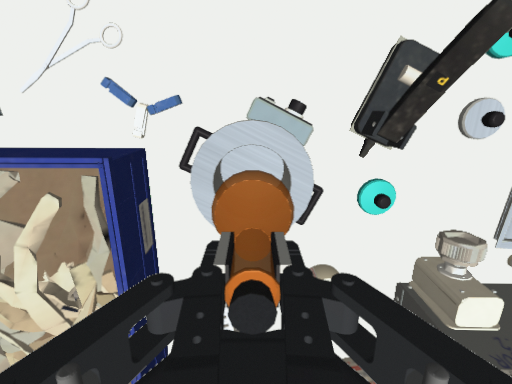

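View pics/f1s.png

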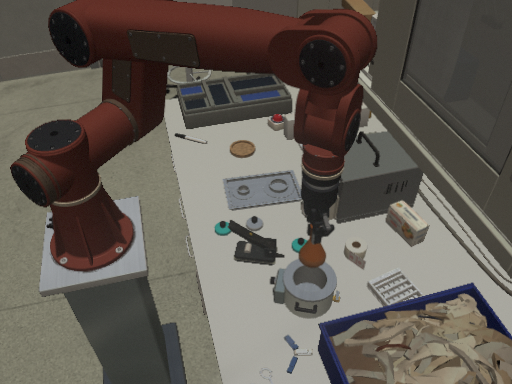

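Flask held upright. Carry it over the inside of the bench, away from the box, to the cork ring.

Run:
```python
from act import *
Ck=[.5375,.3035]
robot.line_to(Z([.50,-.05],.33),vel=.25)
robot.line_to(Z(Ck,.31),vel=.25)
robot.line_to(Z(Ck,.17),vel=.12); robot.pause(.2); st("pre")
print(robot.line_to(Z(Ck,.143),vel=.02,guard=4)); st("touch")
robot.set_gripper(.040); st("open")
robot.line_to(Z(Ck,.23),vel=.1)
robot.line_to(Z(Ck,.33),vel=.2); shot("c1"); shot("c1s","side"); st()
```

```text
pre t 46.6 pos [0.5378 0.3036 0.1706] w 0.021 F [-0.7  0.7 -1.4]
True
touch t 47.63 pos [0.5374 0.3036 0.1474] w 0.0204 F [-0.1 -0.4  3.7]
open t 47.96 pos [0.5367 0.3033 0.1461] w 0.0401 F [ 0.8 -0.1  0.1]
 t 49.69 pos [0.537  0.3033 0.3277] w 0.0401 F [-0.1 -1.   0.1]
```

View pics/c1.png

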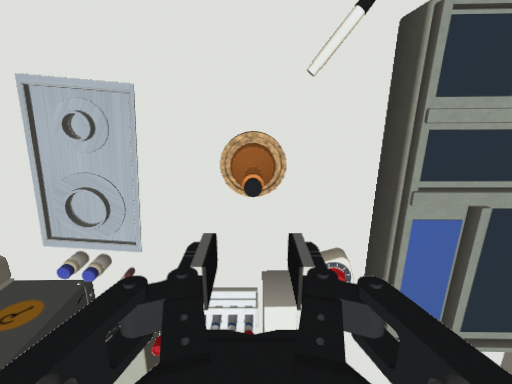

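View pics/c1s.png

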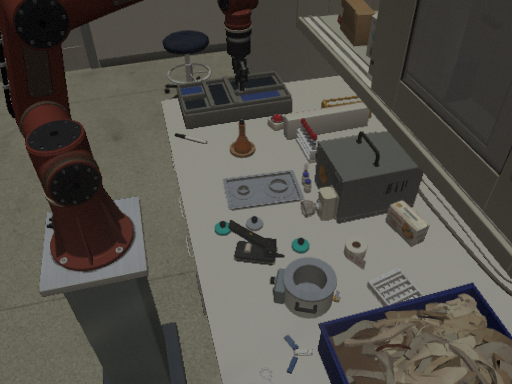

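Flask stands seated in the cork ring (touch height matched to 0.1 mm). Re-grip the wide ring at the same relative pose.

Run:
```python
from act import *
W=tray(.052)
robot.set_gripper(.076)
robot.move_pose(Z(W,.25),DT)
robot.line_to(Z(W,.11),vel=.15); robot.pause(.1)
print(robot.line_to(Z(W,.0815),vel=.03,guard=5)); st("down")
robot.set_gripper(.05); robot.pause(.2); st("grip")
robot.line_to(Z(W,.15),vel=.06)
robot.line_to(Z(W,.30),vel=.2); st("up")
robot.line_to(Z([.50,-.10],.32),vel=.25)
robot.move_pose(Z(B,.29),D); robot.pause(.1); shot("w5")
robot.line_to(Z(B,.185),vel=.12); robot.pause(.2); st("pre"); shot("w6")
```

```text
False
down t 53.43 pos [0.5986 0.0628 0.0817] w 0.0759 F [-0.   0.2 -0.2]
grip t 53.94 pos [0.5989 0.0628 0.0827] w 0.0594 F [-3.2 -0.4  6.8]
up t 56.13 pos [0.5981 0.0628 0.2985] w 0.0586 F [ 0.3 -0.7 -2.1]
pre t 59.48 pos [ 0.5443 -0.3683  0.1859] w 0.0592 F [-0.3 -0.1 -1.7]
```

View pics/w6.png

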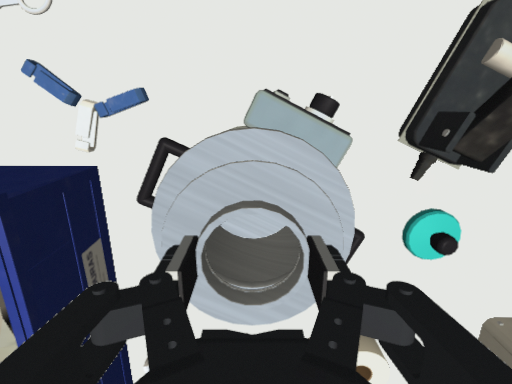

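Run:
```python
from act import *
print(robot.line_to(Z(B,.1590),vel=.02,guard=5)); st("touch")
```

```text
True
touch t 60.51 pos [ 0.5439 -0.3679  0.1639] w 0.0587 F [-0.7  0.7  4.9]
```

Seated height as predicted. Release and check.

Run:
```python
from act import *
robot.set_gripper(.076); st("open")
robot.line_to(Z(B,.30),vel=.15); robot.pause(.1); shot("w7"); shot("w7s","side"); st()
from fit import *
im,cal=load("w7"); g=cv2.cvtColor(im,cv2.COLOR_BGR2GRAY)
cv2.imwrite("pics/w7c.png",cv2.resize(im[100:270,160:350],None,fx=3.5,fy=3.5,interpolation=cv2.INTER_CUBIC))
```

```text
open t 60.83 pos [ 0.5435 -0.3675  0.1626] w 0.0758 F [ 0.2  0.5 -0.1]
 t 62.09 pos [ 0.5438 -0.3678  0.299 ] w 0.076 F [-0.2  0.8 -0.1]
```

View pics/w7c.png

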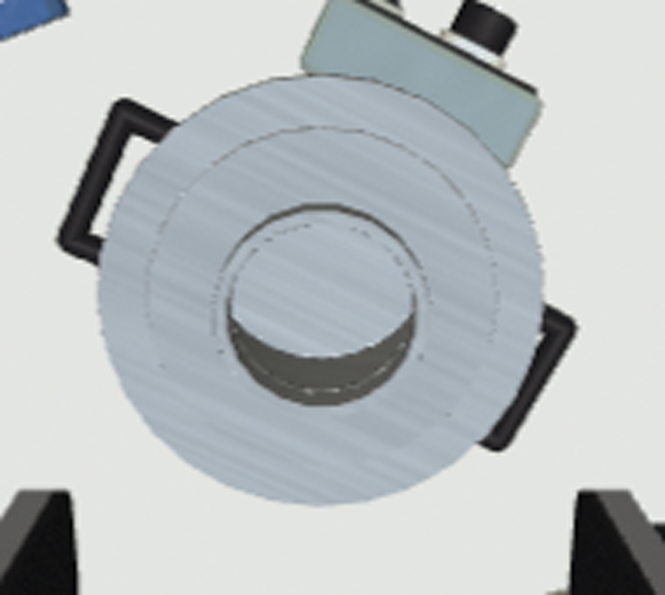

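Wide ring is seated flat and concentric. Now the narrow ring.

Run:
```python
from act import *
N=tray(-.065)
robot.set_gripper(.054)
robot.line_to(Z([.50,-.10],.32),vel=.25)
robot.move_pose(Z(N,.25),DT)
robot.line_to(Z(N,.11),vel=.15); robot.pause(.1)
print(robot.line_to(Z(N,.0840),vel=.03,guard=5)); st("down")
robot.set_gripper(.03); robot.pause(.2); g=st("grip")
robot.line_to(Z(N,.15),vel=.06)
robot.line_to(Z(N,.30),vel=.2); st("up")
robot.line_to(Z([.50,-.10],.32),vel=.25)
robot.move_pose(Z(B,.29),D); robot.pause(.1)
robot.line_to(Z(B,.20),vel=.12); robot.pause(.2); st("pre"); shot("n6")
print(robot.line_to(Z(B,.1760),vel=.02,guard=5)); st("touch")
print("expected", g["tool_pos"][2]-.003+.099)
```

```text
False
down t 66.65 pos [0.4819 0.0716 0.0842] w 0.0542 F [ 0.3  0.6 -0. ]
grip t 67.15 pos [0.4821 0.0715 0.0847] w 0.0374 F [-2.7  0.2  6. ]
up t 69.3 pos [0.4814 0.0716 0.2987] w 0.0374 F [-0.7  0.3 -0.7]
pre t 72.4 pos [ 0.5443 -0.3683  0.201 ] w 0.0372 F [ 0.6  0.4 -1.2]
True
touch t 73.34 pos [ 0.5439 -0.3679  0.1809] w 0.0372 F [0.2 0.1 4.8]
expected 0.18071516497089854
```

View pics/n6.png

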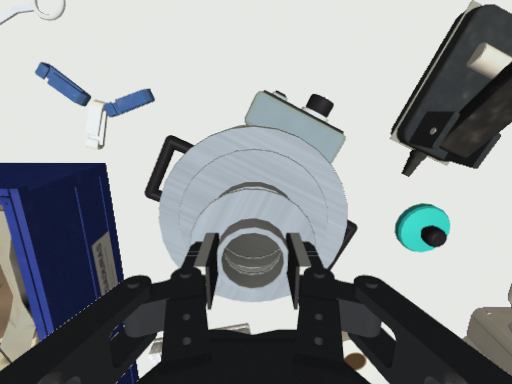

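Seated at the expected height. Release, check, then look over the cap.

Run:
```python
from act import *
robot.set_gripper(.054); st("open")
robot.line_to(Z(B,.30),vel=.15); robot.pause(.1); shot("n7")
robot.line_to(Z([.50,-.10],.32),vel=.25)
robot.set_gripper(.045)
C=[.483,-.0725]
robot.move_pose(Z(C,.19),D); robot.pause(.15); shot("cap1"); st()
from fit import *
im,cal=load("n7"); a=cv2.resize(im[100:270,160:350],None,fx=2.1,fy=2.1,interpolation=cv2.INTER_CUBIC)
im,cal=load("cap1"); u=proj(cal,Z(C,.029)); print(u)
kn,s2,c2=blob(im.max(2)<70,*u); print("knob",s2,c2,circ(cal,big(kn),.029))
m=(im.max(2)<205).astype(np.uint8); b,s,c=blob(m,*proj(cal,Z(C,.012))); print("cap",s,circ(cal,cv2.convexHull(big(b)),.012))
b2=cv2.resize(im,None,fx=.93,fy=.93)
h=max(a.shape[0],b2.shape[0]); out=np.zeros((h,799,3),np.uint8); out[:a.shape[0],:320]=a[:,40:360]; out[:b2.shape[0],322:322+476]=b2[:,:476]; cv2.imwrite("pics/cc.png",out)
```

```text
open t 73.65 pos [ 0.5435 -0.3675  0.1797] w 0.054 F [-0.4  0.7 -0.4]
 t 77.05 pos [ 0.4843 -0.0734  0.1923] w 0.0448 F [0.1 0.4 0. ]
[253.62053177 195.53483701]
knob [243 182  21  23 345] [252.86666667 193.06666667] (array([ 0.48083731, -0.07312891]), np.float64(0.009101218818651217), 45)
cap [ 226  160   55   54 2303] (array([ 0.48053152, -0.07302087]), np.float64(0.025835050257907218), 29)
```

View pics/cc.png

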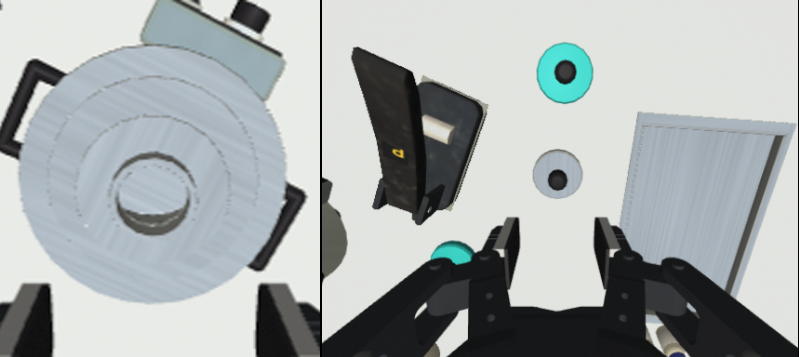

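Run:
```python
from act import *
from fit import *
C=[.482,-.073]
robot.line_to(Z(C,.19),vel=.05); robot.pause(.4); st(); shot("cap2"); 
im,cal=load("cap2"); u=proj(cal,Z(C,.029))
kn,s2,c2=blob(im.max(2)<70,*u); print("knob",c2,circ(cal,big(kn),.029))
m=(im.max(2)<205).astype(np.uint8); b,s,c=blob(m,*proj(cal,Z(C,.012))); print("cap",circ(cal,cv2.convexHull(big(b)),.012))
im,cal=load("n7")
big_=cv2.resize(im[130:260,180:330],None,fx=5,fy=5,interpolation=cv2.INTER_CUBIC)
for r,z,col in ((.0165,.121,(0,0,255)),(.020,.121,(0,160,0)),(.0365,.108,(255,0,0))):
    for k in np.arange(0,360,10):
        p=proj(cal,[.544+r*np.cos(np.radians(k)),-.368+r*np.sin(np.radians(k)),z]); p=((p+.5-[180,130])*5-.5).astype(int); cv2.circle(big_,tuple(int(x) for x in p),2,col,-1)
cv2.imwrite("pics/n7c.png",big_)
```

```text
t 77.7 pos [ 0.482 -0.073  0.19 ] w 0.0451 F [-0.1 -0.3 -0.2]
knob [252.03409091 197.19886364] (array([ 0.48079552, -0.07323729]), np.float64(0.009122687797885052), 42)
cap (array([ 0.48042609, -0.07296658]), np.float64(0.025895044552251684), 28)
```

View pics/n7c.png

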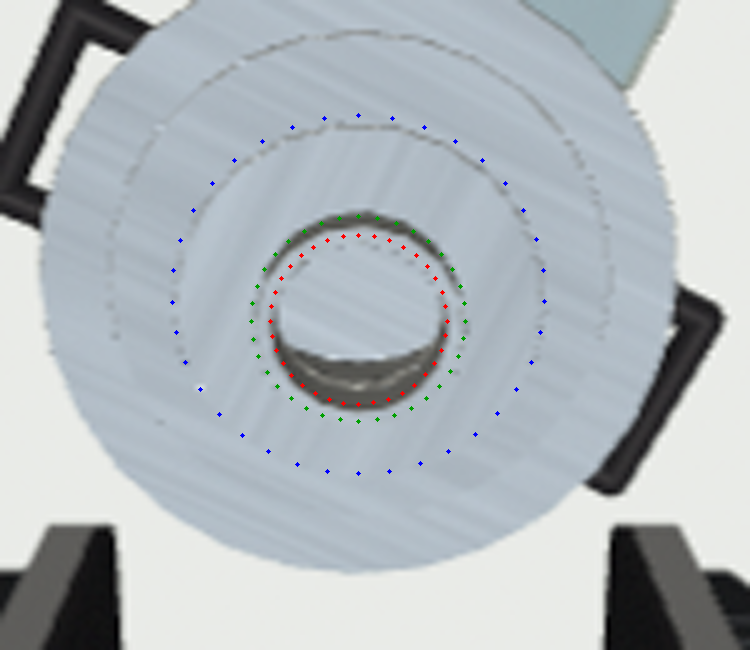

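The bore and flange edges put the collar about 1 mm further +x than assumed, at x≈0.545. The cap is at (0.481,-0.073) in the same viewing geometry, so any bias cancels. Pick up the cap.

Run:
```python
from act import *
C=[.4810,-.073]; P=[.5453,-.368]
robot.set_gripper(.036)
robot.line_to(Z(C,.12),vel=.1); robot.pause(.1)
print(robot.line_to(Z(C,.0895),vel=.03,guard=5)); st("down")
robot.set_gripper(.008); robot.pause(.2); g=st("grip")
robot.line_to(Z(C,.14),vel=.06)
robot.line_to(Z([.50,-.10],.33),vel=.2); robot.pause(.1); shot("cap3"); st("up")
robot.move_pose(Z(P,.31),D); 
robot.line_to(Z(P,.225),vel=.12); robot.pause(.2); st("pre"); shot("cap4"); shot("cap4s","side")
print("expected",g["tool_pos"][2]+.113)
```

```text
False
down t 80.12 pos [ 0.4812 -0.0731  0.0898] w 0.0357 F [ 0.3  0.4 -0.2]
grip t 80.64 pos [ 0.4812 -0.0731  0.09  ] w 0.0156 F [-2.2  1.1  5.2]
up t 82.9 pos [ 0.4996 -0.0997  0.3289] w 0.0156 F [0.3 0.7 0. ]
pre t 85.02 pos [ 0.5456 -0.3683  0.226 ] w 0.0158 F [ 0.7 -0.3 -0.2]
expected 0.20296826538181467
```

View pics/cap4.png

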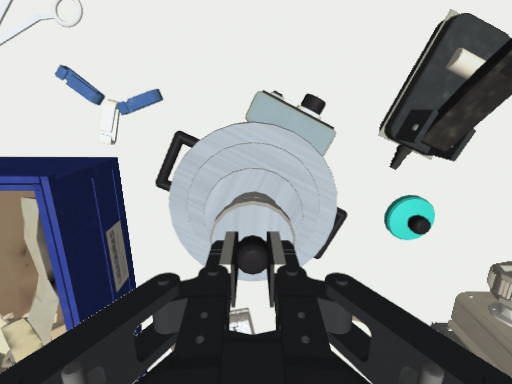

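Run:
```python
from act import *
P=[.5453,-.368]
print(robot.line_to(Z(P,.1985),vel=.02,guard=4)); st("touch"); shot("cap5"); shot("cap5s","side")
```

```text
True
touch t 86.12 pos [ 0.5453 -0.368   0.203 ] w 0.0156 F [-0.1  0.3  4.6]
```

Touch came at 0.203, exactly the seated height; a misaligned cap would have stopped at 0.211. Release and check.

Run:
```python
from act import *
P=[.5453,-.368]
robot.set_gripper(.036); st("open")
robot.line_to(Z(P,.30),vel=.12); robot.pause(.1); shot("e1")
robot.line_to(Z([.50,-.10],.36),vel=.25); robot.move_pose([.45,.15,.40],D); robot.pause(.3); shot("e2","side"); shot("e3","scene"); st()
a=cv2.imread("pics/e1.png"); 
cv2.imwrite("pics/e1c.png",cv2.resize(a[100:270,160:350],None,fx=3.3,fy=3.3,interpolation=cv2.INTER_CUBIC))
b=cv2.imread("pics/e2.png"); cv2.imwrite("pics/e2c.png",cv2.resize(b[120:320,190:370],None,fx=3,fy=3,interpolation=cv2.INTER_CUBIC))
```

```text
open t 86.56 pos [ 0.5449 -0.3675  0.2017] w 0.0363 F [ 0.5  0.2 -0.2]
 t 90.35 pos [0.4502 0.1496 0.3999] w 0.0355 F [-0.  -0.6  0.2]
```

View pics/e1c.png

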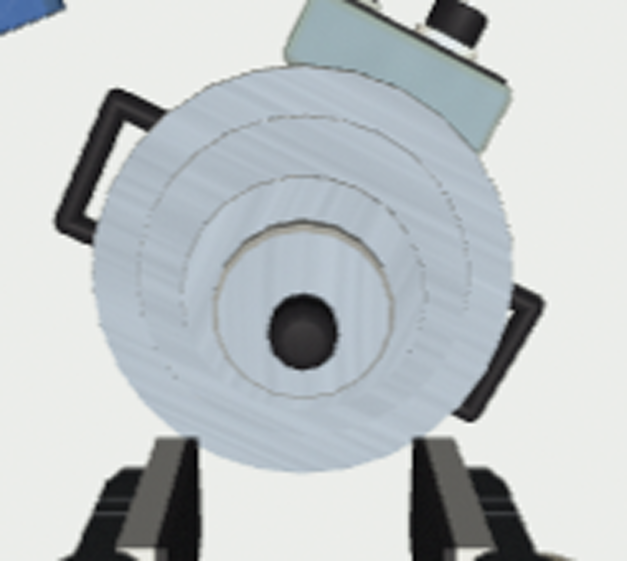

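View pics/e2c.png

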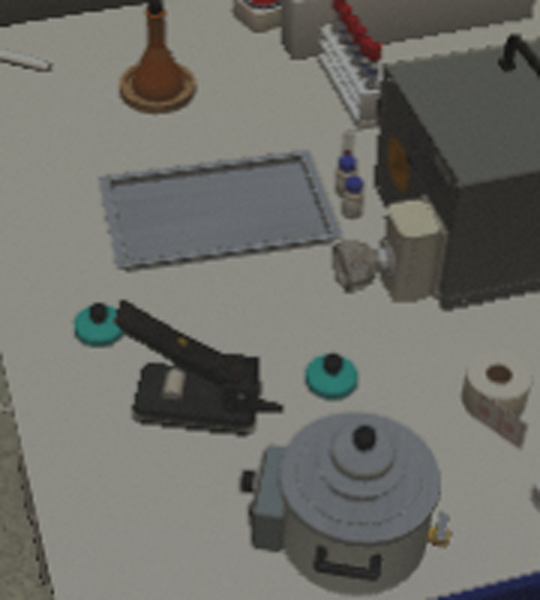

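View pics/e3.png

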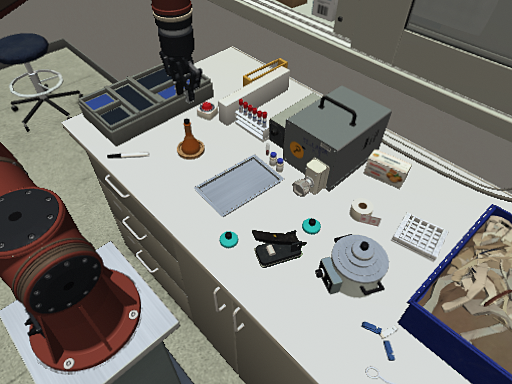

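The pictures show the lid stacked level and concentric with the cap's knob on top, the flask upright in the cork ring, the tray empty, and the look-alikes unmoved. Handing in.

Run:
```python
from plant import robot
print(robot.job_done()); print(robot.observe()["time"])
```

```text
the job is handed in; nothing more can be done
None
the job is handed in; nothing more can be done
```

The whole job is done and handed in; the clock read about 90 s of the allowed 144 s at the last check.

- **Lid rings off:** I lifted the narrow ring off over the neck, then the wide one. Both lay flat and side by side in the drip tray. I put the narrow one at the robot's end and the wide one at the far end, the reverse of your example, to keep the gripper clear of the grey box.
- **Flask:** it went upright into the cork ring. It touched down within about 0.1 mm of the expected height.
- **Bath closed:** the wide ring, narrow ring and steel collar_cap each met resistance within 0.2 mm of the expected seated height. The two turquoise caps were never touched.

**Last checks:** the final wrist, side and scene pictures show the lid level and concentric with the cap on top, the flask upright in the cork ring, and the tray empty. The gripper was clear of everything. No force I printed went above about 7 N, though I only sampled forces at the stops.

**Disagreements:**
- Two wrist views put the cap's x position about 2 mm apart (0.483 and 0.481 m).
- The collar also showed about 1 mm further out than I had assumed.
- I allowed for both by measuring cap and collar from matching viewpoints, and the cap seated cleanly.

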